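# Roll the mailing tube to the tape strip

## Robot

A 6-joint arm with a two-finger parallel gripper is mounted at the origin on the work surface; the furniture and walls round the work are solid. World frame = base frame: x ahead of the robot, y to its left, z up, the work surface at z = 0. Lengths are in mm, angles in rad, forces in N, time in s.
With the tool pointing down it reaches from about 375 to 900 mm from the base axis. Payload 3.1 kg.
Tool frame: the origin (TCP) lies on the centre line of the jaws, within the pads' length; the fingertips stand 17 mm ahead of it and the grasp point (between the pads) lies 2 mm behind it; z points along the fingers, y is the line along which they close (so a half turn about z gives the same grasp; the last joint's range is limited). The gripper opens to 85 mm and grips with 20 to 120 N. Pads are 22 mm wide; open, the fingers measure 114 mm over their backs; the gripper's body (76 mm by 85 mm) begins 54 mm behind the grasp point. The pads swing forward as they close: fully open they stand 13 mm farther back than shut.
Start: joints at [1.103, 0.527, 1.433, -0, 1.181, -0.178], TCP at [178.56, 598.927, 248.31] pointing down, gripper open.
Joint ranges: [-3.08, 3.08], [-0.75, 2.2], [0.22, 2.44], [-1.43, 4.57], [0, 2.65], [-2.85, 2.85]. Speed limits (rad/s): [2.79, 2.79, 3.14, 3.14, 3.14, 3.14].

## Interface

Orientations are given as a rotation vector (axis times angle).
In Python, from rig import * gives the robot as it stands. Calls block until the motion is done:
- goto(position, orientation): joint-space move of the TCP to a pose.
- move_straight(position, rotation=None, rate=150, contact_N=None): straight line of the TCP; rotation=None keeps the orientation; rate is the mean speed in mm/s. With contact_N (N) it stops when the force on the tool has changed by that much, and returns True; else False.
- movej(angles): joint-space move.
- gripper_open() and gripper_close(force=None): open the fingers fully, or close them until they stop; force is the grip in N (None keeps the last).
- wait(seconds).
- inverse_kinematics(position, orientation): joint angles nearest the present ones, or None.
- state(): the state.
- capture(name): name is "side" or "top"; returns a dict with "color" (480x640x3 uint8, red, green, blue), "K" (3x3 intrinsics, pixels), "rvec" (rotation vector, rad) and "tvec" (3), from world to camera coordinates, as OpenCV has them. Camera axes: x right, y down, z forward; pixel columns grow to the right and rows downward; lengths in mm; the calibration is good to about 2 mm. A picture is of the moment at which its call begins. There is no depth.
A pose or a line that the arm cannot do raises PlanningError and nothing moves.
- finish_job(): hands the job in; it is judged then, once.
The state is a dict: "time_s": time; "qpos": joint angles; "qd": joint speeds; "effort": joint torques, N m; "position": TCP position; "tool_rot": TCP orientation; "wrist_force": force on the tool from outside, world axes, zero at the start; "wrist_torque": the same for the moment, N m; "opening": opening from 0.0 (shut) to 1.0 (fully open); "grasp_force": force on a finger pad.
Only numpy, scipy, OpenCV 4.12 (cv2) and the standard library are available. Lean on these libraries where they do the work, as an engineer would, in place of code of your own. Each camera call takes 0.05 s, during which the arm holds its last target. There are 200 camera calls.

## Task

Roll the cardboard mailing tube along the bench mat, pushing only on its upper side with the fingertips, until it lies at rest right over the pale strip of tape stuck across the mat, centred on it and parallel to it. Press lightly, do not grip, lift or shove the tube from low down, and leave the other things where they stand.

Things in the scene. Friction and masses are not known exactly. Their poses are not given: they have to be found in the camera images.
- tube: Closed brown cardboard mailing tube with white end caps, lying on the mat: diameter 80 mm, 158 mm long, 0.18 kg. Origin: its centre, on the axis, at z = 0.043. Its y axis runs along the tube; x and z turn as it rolls (z is up at the start). Starts parallel to the strip within 3 degrees, 100 to 180 mm off, on either side. Grips fingers and mat (friction about 0.6); stops soon after slow rolling.
- strip: Pale strip of tape stuck flat across the black mat, the mark for the tube: 18 mm wide, 265 mm long, under 1 mm thick, no obstacle. Origin: its centre, at the mat's top (z = 0.003). y axis: along the strip. x axis: level, across the strip, along the mat's length and away from the robot; the tube is rolled along this line, towards plus or minus x.
- mat: Flat black rubber bench mat, fixed, 400 mm long (its x axis) by 280 mm wide (its y axis), 3 mm thick; the tube and the strip lie on it. Origin: centre of its underside, on the bench top (z = 0).
- spool: Bystander, leave alone: small wooden spool of thread, upright on the mat's margin on the robot's right of the tube's path, 31 mm diameter, 60 mm tall. Origin: centre of its underside.
- glue: Bystander, leave alone: glue stick, upright on the mat's margin on the robot's left of the tube's path, 27 mm diameter, 92 mm tall. Origin: centre of its underside.
- labels: Bystander, leave alone: white roll of labels standing on end on the bench beyond the mat on the right, 66 mm diameter, 60 mm tall. Origin: centre of its underside.
- kraft: Bystander, leave alone: small brown kraft box on the bench to the right of the mat, 50 x 66 x 46 mm. Origin: centre of its underside.
- stamp_box: Bystander, leave alone: tiny brown kraft box on the bench to the left of the mat, 26 x 52 x 20 mm. Origin: centre of its underside.

How it is judged:
By the outcome, as a careful person would: the job done as asked, in the order asked, and still so for the second after the job is handed in, with the robot touching nothing.
It also fails if it takes over 51 s, if anything falls off the work surface, if the arm or the gripper's body presses on something with over 40 N, if the wrist force passes 120 N, or if a joint passes its speed limit or range.

## Working session

There is one attempt and no reset: what is moved stays moved. The work goes in short steps, each a Python script; the robot and the scene stay as the last script left them, time stands still between calls to the robot, and variables do not carry over. Pictures are saved under pics/ and viewed, at most 10 in all, crops included, and the job is handed in when it is done.

```bash
mkdir -p pics; python3 - <<'E'
from rig import *
import cv2
for n in("top","side"):
    c=capture(n); cv2.imwrite(f"pics/{n}0.png",c["color"][:,:,::-1]); print(n,c["K"],c["rvec"],c["tvec"])
print(state())
E
```

```text
top [[549.16774422   0.         316.04780617]
 [  0.         549.16774422 234.50996474]
 [  0.           0.           1.        ]] [ 2.1611053  -2.18847606  0.11375792] [  27.65775054  565.54375145 1040.4054412 ]
side [[513.91695787   0.         312.92918638]
 [  0.         513.91695787 244.29309725]
 [  0.           0.           1.        ]] [ 1.61829254 -2.01242977  0.75053068] [144.62376658 456.22984802 689.43063157]
{'time_s': 0.1, 'qpos': array([ 1.10253264e+00,  5.28380797e-01,  1.43375790e+00,  1.55861185e-05,
        1.18142293e+00, -1.78506879e-01]), 'qd': array([-0.00073071, -0.00266411, -0.0037431 ,  0.00157571, -0.00058825,
       -0.00061978]), 'effort': array([-6.66707615e-05, -4.43310535e+01, -1.78586555e+01, -2.85365631e-04,
        3.96961783e-03, -8.15963062e-06]), 'position': array([178.2679877 , 598.40368927, 247.43195885]), 'tool_rot': array([-4.53475062e-01, -3.10804430e+00,  2.92475905e-03]), 'wrist_force': array([-1.5571993 , -0.57589841,  1.366678  ]), 'wrist_torque': array([-0.00688023, -0.01751406, -0.025161  ]), 'grasp_force': 0.0, 'opening': 1.0021131266224814}
```

View pics/top0.png

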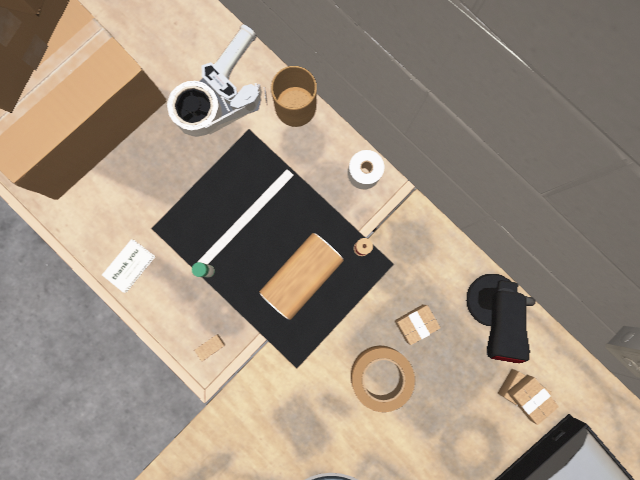

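View pics/side0.png

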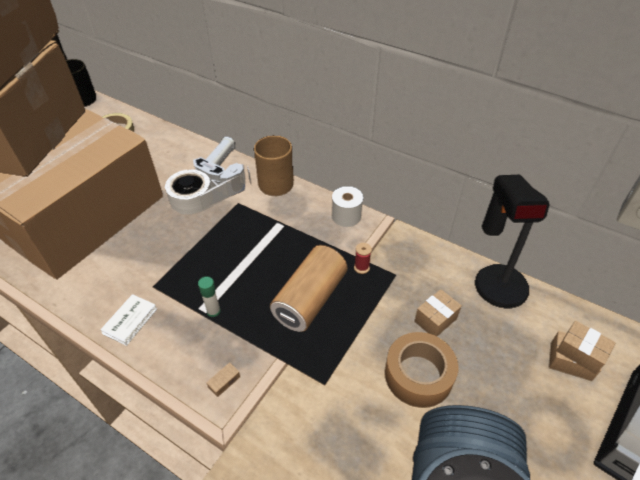

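```bash
cat > h.py <<'E'
from rig import *
import numpy as np, cv2
from scipy.optimize import minimize
from scipy.spatial.transform import Rotation as Rn
def ray(c,px,z):
    R=cv2.Rodrigues(np.array(c["rvec"]))[0]; o=-R.T@np.ravel(c["tvec"])
    d=(R.T@np.linalg.inv(c["K"])@np.c_[np.reshape(px,(-1,2)),np.ones(np.size(px)//2)].T).T
    return o+d*((z-o[2])/d[:,2])[:,None]
def proj(c,P): return cv2.projectPoints(np.float64(P),np.float64(c["rvec"]),np.float64(c["tvec"]),c["K"],None)[0][:,0]
def brown(c,center):
    "tube mask: brown component nearest to a guessed world point"
    h=cv2.cvtColor(c["color"],cv2.COLOR_RGB2HSV)
    m=cv2.inRange(h,(5,60,70),(25,255,255)); m=cv2.morphologyEx(m,cv2.MORPH_OPEN,np.ones((3,3)))
    n,l,s,ct=cv2.connectedComponentsWithStats(m); u=proj(c,[center])[0].astype(int)
    return (l==l[u[1],u[0]]).astype(np.uint8)
def model(c,p,L=158):
    a=np.linspace(0,2*np.pi,60); ax=np.array([-np.sin(p[2]),np.cos(p[2]),0]); b=np.array([np.cos(p[2]),np.sin(p[2]),0])
    C=np.array([p[0],p[1],43.]); P=[C+s*L/2*ax+40*(np.cos(t)*b+np.sin(t)*np.array([0,0,1])) for s in(-1,1) for t in a]
    m=np.zeros((480,640),np.uint8); hull=cv2.convexHull(np.float32(proj(c,P)))
    cv2.fillConvexPoly(m,np.int32(hull*16),1,cv2.LINE_AA,4); return m
def fit(c,p0):
    m=brown(c,[p0[0],p0[1],60]); m=cv2.fillConvexPoly(m*0,cv2.convexHull(cv2.findNonZero(m)),1)
    f=lambda q:(model(c,[q[0],q[1],q[2]/100])!=m).sum()
    r=minimize(f,[p0[0],p0[1],p0[2]*100],method="Nelder-Mead",options=dict(initial_simplex=np.array([p0[0],p0[1],p0[2]*100])+np.array([[0,0,0],[8,0,0],[0,8,0],[0,0,6]])))
    return np.array([r.x[0],r.x[1],r.x[2]/100]),r.fun,int(m.sum())
def strip(c):
    g=c["color"].min(2); return g
E
python3 - <<'E'
from h import *
c=capture("top"); s=capture("side")
mc=ray(c,[(249,129),(393,265),(298,367),(152,229)],3); print("mat",mc.round(1),mc.mean(0))
e=ray(c,[(290,172),(203,263)],3);print("strip top",e.round(1), np.arctan2(*(e[0]-e[1])[:2]))
e2=ray(s,[(279,226),(206,308)],3);print("strip side",e2.round(1))
g=ray(c,[(302,276)],60)[0]; d=e[1]-e[0]; yaw=np.arctan2(-d[0],d[1]); print("yaw",yaw,g)
for k in(c,s): print(fit(k,[g[0],g[1],yaw]))
print("spool/glue",ray(c,[(364,246)],60),ray(c,[(202,270)],92))
I=c["color"][:,:,::-1][140:340,180:400]; cv2.imwrite("pics/crop.png",cv2.resize(I,None,fx=3,fy=3,interpolation=cv2.INTER_CUBIC))
E
```

```text
mat [[ 784.6  153.4    3. ]
 [ 505.7 -131.3    3. ]
 [ 310.    58.8    3. ]
 [ 583.2  346.2    3. ]] [545.90176529 106.77714429   3.        ]
strip top [[695.2  71.1   3. ]
 [514.4 244.5   3. ]] 2.3354192945818206
strip side [[690.6  74.3   3. ]
 [508.6 247.1   3. ]]
yaw 0.8061733590079726 [485.00518631  48.07839581  60.        ]
(array([485.88735088,  50.24617078,   0.82069168]), np.float64(214.0), 3513)
(array([499.7450966 ,  37.4653545 ,   0.83143383]), np.float64(552.0), 3283)
spool/glue [[539.83553517 -69.18401188  60.        ]] [[497.45151112 228.58626869  92.        ]]
```

View pics/crop.png

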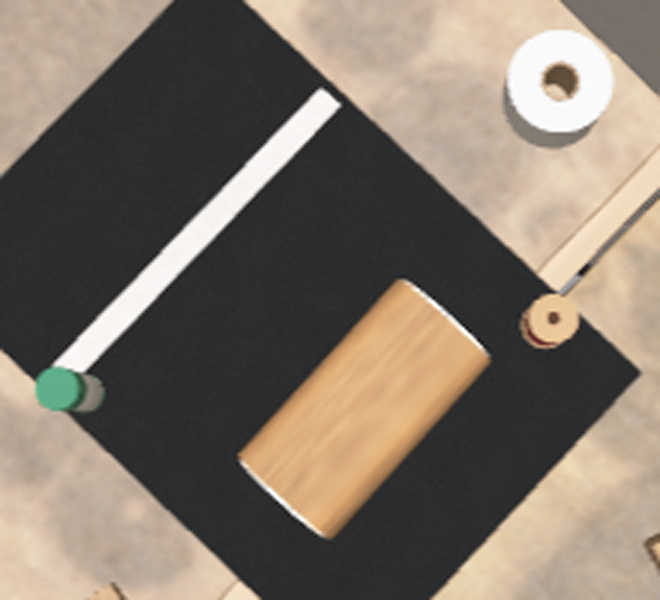

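```bash
cat >> h.py <<'E'
R0=40.
def tool(yaw,flip=0):
    y=np.array([-np.sin(yaw),np.cos(yaw),0])*(-1 if flip else 1); z=np.array([0,0,-1.]); x=np.cross(y,z)
    return Rn.from_matrix(np.c_[x,y,z]).as_rotvec()
def path(s,a,flat=22.,w=11.):
    "tube advance s -> tip centre (x rel. to the tube's start centre, z), pressing direction angle"
    if s<R0*a: f=s/R0-a; return s+R0*np.sin(f)-w,43+R0*np.cos(f),f/2
    if s<R0*a+flat: t=s-R0*a; return s+t-w,83.,0.
    f=(s-flat)/R0-a; return s+R0*np.sin(f)+w,43+R0*np.cos(f),f/2
E
python3 - <<'E'
from h import *
c=capture("top"); im=c["color"].astype(int)
m=((im.min(2)>150)&(im.max(2)-im.min(2)<40)).astype(np.uint8)
n,l=cv2.connectedComponents(m); ys,xs=np.where(l==l[213,250]); print(len(xs))
w=ray(c,np.c_[xs,ys].astype(float),3)[:,:2]; vx,vy,x0,y0=cv2.fitLine(np.float32(w),cv2.DIST_HUBER,0,.01,.01).ravel()
yaw=np.arctan2(-vx,vy); yaw=yaw if abs(yaw)<1.6 else yaw-np.pi*np.sign(yaw)
u=np.array([-np.sin(yaw),np.cos(yaw)]); t=(w-[x0,y0])@u; print(yaw,t.min(),t.max())
ctr=np.array([x0,y0])+u*(t.min()+132.5); print("strip centre",ctr)
np.save("strip.npy",[*ctr,yaw])
T,_,_=fit(c,[486,50,.82]); print(T)
for f in(0,1):
    for d in((461,24),(640,200)): print(f,inverse_kinematics([*d,110],tool(T[2],f)))
E
```

```text
1161
0.79802656 -126.731329591517 127.94493758088154
strip centre [600.68975576 163.73217082]
[487.78062962  48.32566372   0.81992547]
0 [-1.90821081e-01  5.55806818e-01  1.95770705e+00 -4.44089210e-16
  6.28078790e-01 -2.58154288e+00]
0 [ 1.36576670e-01  7.50950051e-01  1.41603382e+00 -4.44089210e-16
  9.74608777e-01 -2.25414513e+00]
1 [-1.90821081e-01  5.55806818e-01  1.95770705e+00 -4.44089210e-16
  6.28078790e-01  5.60049771e-01]
1 [ 1.36576670e-01  7.50950051e-01  1.41603382e+00 -4.44089210e-16
  9.74608777e-01  8.87447523e-01]
```

```bash
cat >> h.py <<'E'
def stroke(T,S,yaw1=None,N=4.,a=None,tip=17.):
    "roll tube from pose T=(x,y,yaw) by S along its normal; returns tip offset"
    flat=22.; a=max((S-flat)/2/R0,0) if a is None else a
    yaw1=T[2] if yaw1 is None else yaw1
    n=np.array([np.cos(T[2]),np.sin(T[2])])
    def pose(s,off):
        x,z,g=path(s,a,flat); p=np.array(T[:2])+n*(x+off*np.sin(g))
        return [*p,z+tip+off*np.cos(g)],tool(T[2]+(yaw1-T[2])*s/S,1)
    goto(*pose(0,70)); move_straight(pose(0,15)[0],rate=150); wait(.2)
    b=np.array(state()["wrist_force"])
    hit=move_straight(pose(0,-22)[0],rate=25,contact_N=2.5)
    st=state(); x,z,g=path(0,a,flat); off=(st["position"][2]-tip-z)/np.cos(g)
    print("hit",hit,"off",off.round(2),"dF",(st["wrist_force"]-b).round(1),"t",st["time_s"])
    if not hit: move_straight(pose(0,70)[0]); return None
    log=[]; off0=off
    for s in np.arange(4,S+.1,4):
        move_straight(*pose(s,off),rate=40)
        F=state()["wrist_force"]-b; off+=np.clip(.1*(F[2]-N),-.8,.5); log.append((int(s),round(float(off),1),*F.round(1).tolist()))
        if abs(F).max()>18: print("force!"); break
    p=state()["position"]; wait(.3)
    move_straight([*(p[:2]),p[2]+60],rate=60)
    print(log); print("t",state()["time_s"])
    return off0
E
python3 - <<'E'
from h import *
c=capture("top"); T,_,_=fit(c,[487,49,.82]); st=np.load("strip.npy"); print(T)
stroke(T,50,yaw1=T[2])
c=capture("top"); cv2.imwrite("pics/top1.png",c["color"][:,:,::-1])
E
```

```text
[488.57453994  47.44407186   0.82225392]
hit True off -14.1 dF [-1.3 -1.6  6.3] t 4.4083
[(4, -14.0, -1.0, -1.3, 5.5), (8, -13.8, -1.4, 0.3, 5.1), (12, -13.6, -1.6, 0.9, 6.3), (16, -13.5, -1.0, 0.7, 5.5), (20, -13.3, -0.3, 1.0, 5.8), (24, -13.1, -0.7, 1.8, 5.8), (28, -13.2, -0.8, 0.7, 3.3), (32, -13.3, 0.0, -0.0, 2.4), (36, -13.7, 1.6, -1.3, 0.5), (40, -14.0, 0.9, -0.5, 0.8), (44, -14.4, 1.6, 0.5, 0.1), (48, -14.7, 0.1, -0.2, 1.0)]
t 9.9583
```

View pics/top1.png

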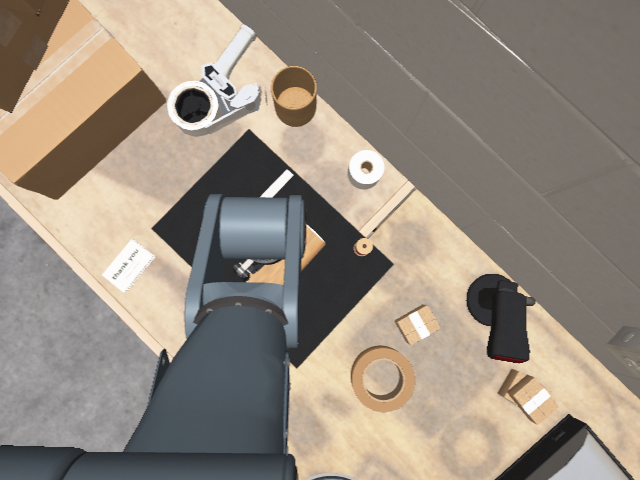

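```bash
sed -i 's/tip=17\./tip=3.3/; s/clip(.1\*(F\[2\]-N)/clip(.2*(F[2]-N)/; s/N=4\./N=5./; s/s,-22/s,-15/; s/pose(0,-22)/pose(0,-12)/' h.py; cat >> h.py <<'E'
def look(name,guess):
    q=np.array(state()["qpos"]); p=state()["position"]
    if p[2]<140: move_straight([*p[:2],150])
    q=np.array(state()["qpos"]); q[0]=max(q[0]+.9,1.0) ; movej(q)
    c=capture("top"); cv2.imwrite(f"pics/{name}.png",cv2.resize(c["color"][110:380,140:420,::-1],None,fx=2.5,fy=2.5,interpolation=cv2.INTER_CUBIC))
    T,r,k=fit(c,guess); st=np.load("strip.npy"); d=st[:2]-T[:2]
    print("tube",T.round(3),r,k,"to go x %.1f lateral %.1f yaw %.2f deg"%(d@[np.cos(st[2]),np.sin(st[2])],d@[-np.sin(st[2]),np.cos(st[2])],np.degrees(st[2]-T[2])),state()["time_s"])
    return T
E
python3 - <<'E'
from h import *
look("t2",[488+34,48+36,.82])
E
```

```text
tube [518.79   82.624   0.826] 198.0 3500 to go x 115.2 lateral -2.0 yaw -1.57 deg 11.9833
```

View pics/t2.png

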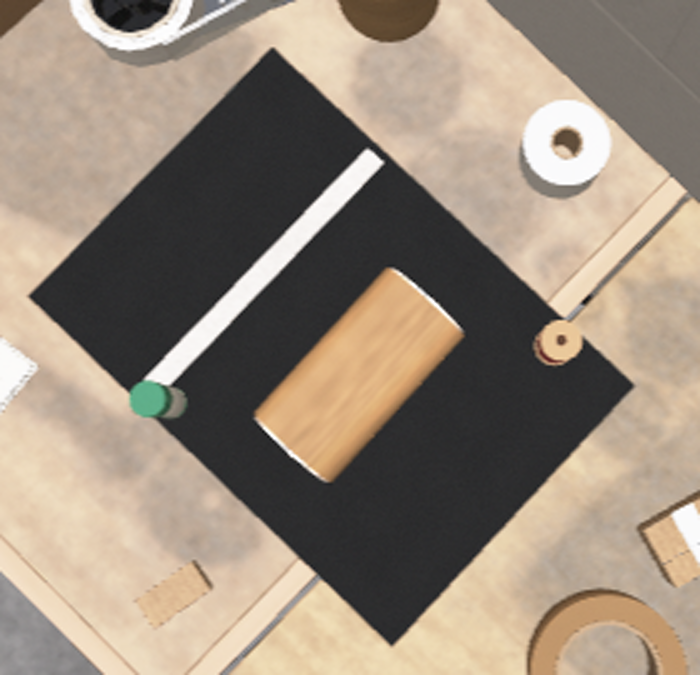

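```bash
python3 - <<'E'
from h import *
st=np.load("strip.npy"); T=np.array([518.8,82.6,.826])
stroke(T,56,yaw1=.803)
n=np.array([np.cos(.81),np.sin(.81)])
look("t3",[*(T[:2]+54*n),.81])
E
```

```text
hit True off -1.18 dF [-1.2  0.3  4.8] t 15.3583
[(4, -1.1, -1.5, 0.7, 5.3), (8, -0.6, -1.4, -0.4, 8.2), (12, -0.4, -1.1, 0.7, 5.9), (16, 0.1, -1.6, 0.4, 7.6), (20, 0.2, -0.5, 0.5, 5.8), (24, 0.3, -1.1, 1.1, 5.5), (28, 0.5, -0.1, 1.0, 6.0), (32, 0.2, -0.2, 0.1, 3.5), (36, 0.2, 0.8, -0.5, 4.9), (40, 0.1, 0.3, -0.6, 4.6), (44, -0.4, 1.6, -0.7, 2.5), (48, -0.8, 1.0, -1.3, 2.6), (52, -1.1, 1.2, 0.3, 3.9), (56, -1.4, 1.0, 1.0, 3.4)]
t 21.7
tube [553.558 126.133   0.818] 206.0 3490 to go x 59.8 lateral -7.5 yaw -1.12 deg 23.6917
```

```bash
python3 - <<'E'
from h import *
c=capture("top"); st=np.load("strip.npy"); u=np.array([-np.sin(st[2]),np.cos(st[2])]);n=np.array([u[1],-u[0]])
for g in([553,126,.818],[557,122,.80],[550,130,.83]):
    for L in (150,158):
        import h; m0=h.model; h.model=lambda c,p,L=L:m0(c,p,L)
        T,r,k=fit(c,g); h.model=m0; d=st[:2]-T[:2]; print(L,T.round(3),r,"n %.1f u %.1f"%(d@n,d@u))
I=c["color"].copy(); P=[[*(st[:2]+n*x+u*y),3] for x in(-9,9) for y in(-132.5,132.5)]
for p in proj(c,P): cv2.circle(I,tuple(int(v*16) for v in p),8,(255,0,0),-1,cv2.LINE_AA,4)
cv2.imwrite("pics/t3b.png",cv2.resize(I[150:310,170:330,::-1],None,fx=3.7,fy=3.7,interpolation=cv2.INTER_CUBIC))
E
```

```text
150 [555.647 124.298   0.82 ] 36.0 n 59.7 u -4.7
158 [556.096 123.814   0.816] 203.0 n 59.7 u -4.1
150 [555.392 124.177   0.822] 37.0 n 59.9 u -4.8
158 [554.906 124.704   0.817] 205.0 n 59.9 u -5.5
150 [555.484 124.166   0.817] 37.0 n 59.9 u -4.7
158 [554.878 124.659   0.816] 208.0 n 60.0 u -5.5
```

View pics/t3b.png

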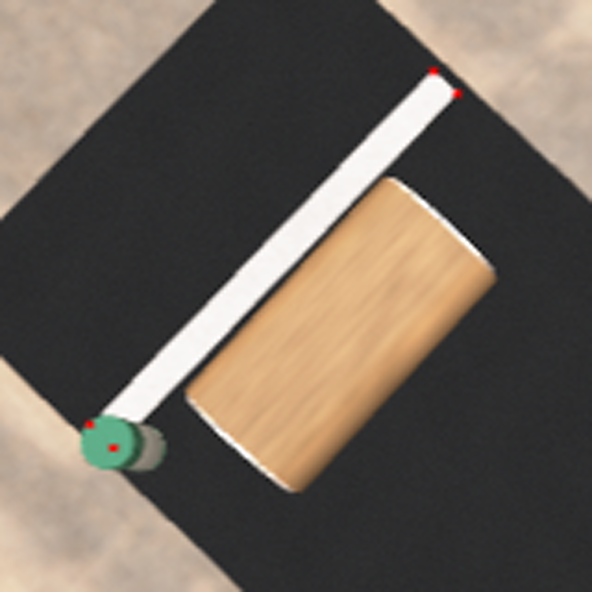

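```bash
sed -i 's/L=158/L=150/; s/a=None,tip/a=None,drift=0.,tip/; s/+n\*(x+off\*np.sin(g))/+n*(x+off*np.sin(g))+np.array([-n[1],n[0]])*drift*s\/S/' h.py; python3 - <<'E'
from h import *
st=np.load("strip.npy"); T=np.array([555.5,124.2,.819])
stroke(T,60,yaw1=.785,drift=-7)
look("t4",[*st])
E
```

```text
hit True off -1.2 dF [-1.9 -1.4  5. ] t 27.1333
[(4, -1.1, -1.0, -0.2, 5.7), (8, -0.6, -2.1, 1.1, 8.1), (12, -0.4, -3.0, -0.2, 6.0), (16, 0.0, -2.6, 1.8, 6.9), (20, 0.4, -2.4, 1.2, 6.7), (24, 0.5, -1.6, 2.6, 5.7), (28, 0.5, -1.4, 1.1, 5.1), (32, 0.6, -0.5, 1.9, 5.2), (36, 0.5, -1.5, 0.6, 4.5), (40, 0.2, -1.2, -0.5, 3.6), (44, -0.3, -0.0, -0.4, 2.7), (48, -0.7, -0.5, 0.6, 2.5), (52, -1.1, -0.3, 1.3, 3.2), (56, -1.2, -0.0, 1.6, 4.4), (60, -1.2, -0.5, 2.5, 5.0)]
t 33.8333
tube [597.862 166.57    0.791] 26.0 3466 to go x -0.1 lateral -4.0 yaw 0.43 deg 35.9167
```

View pics/t4.png

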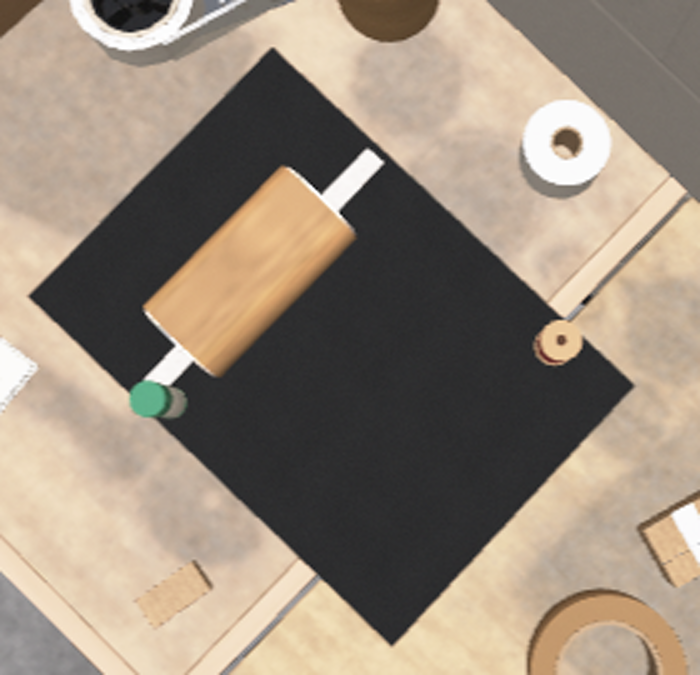

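The picture shows the tube over the strip, with the tape coming out at the middle of both ends at about (350,180) and (165,370). The offset is about 0 mm across, 4 mm along and 0.4°, and the spool and glue have not moved.

```bash
python3 -c "
from rig import *
print(finish_job())"
```

```text
the job is handed in; nothing more can be done
None
```

The tube was rolled onto the strip in three light strokes and the job is handed in: by the top camera it lies within about 1 mm across the strip, 4 mm off centre along it and 0.4° from parallel, at 36 s, and the spool and glue have not moved.

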